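Stop the centrifuge's base plate from rocking

ROBOT

A 7-joint arm with a two-finger parallel gripper is mounted at the origin on the work surface. World frame = base frame: x ahead of the robot, y to its left, z up, the work surface at z = 0. Lengths are in m, angles in rad, forces in N, time in s.
With the tool pointing down it reaches from about 0.4 to 0.85 m from the base axis. Payload 10.4 kg.
Tool frame: the origin (TCP) lies on the centre line of the jaws, within the pads' length; the fingertips stand 11 mm ahead of it and the grasp point (between the pads) lies 8 mm behind it (manip.finger_overhang is the distance from the TCP to the fingertips, in m); z points along the fingers, y is the line along which they close (so a half turn about z gives the same grasp; the last joint's range is limited). The gripper opens to 85 mm and grips with 20 to 120 N. Pads are 22 mm wide; open, the fingers measure 114 mm over their backs; the gripper's body (76 mm by 85 mm) begins 54 mm behind the grasp point. The pads swing forward as they close: fully open they stand 13 mm farther back than shut.
Start: joints at [1.136, 0.332, -0.065, 1.46, 0.022, 1.35, -0.088], TCP at [0.25, -0.573, 0.242] pointing down, gripper open.
Joint ranges: [-2.6, 2.6], [-0.5, 2.12], [-1.47, 1.34], [0.16, 2.42], [-1.27, 4.41], [0.06, 2.06], [-2.6, 2.6]. Speed limits (rad/s): [2.22, 2.22, 2.79, 2.79, 3.14, 3.14, 3.14].

INTERFACE

Orientations are given as a unit quaternion [x, y, z, w].
In Python, from workcell import manip, imaging, workorder gives the robot as it stands.
- The arm moves only by the tool jog_arm, never from a script. Its argument "deltas" is a list of rows, each an object with "gripper": the opening, from 0 (shut) to 1 (fully open); "offset": the shift along the tool's x, y, z in m, a list of three; "rotation": the turn, a rotation vector about the tool's x, y, z in degrees, a list of three. In form: [{"gripper": gripper, "offset": [tx, ty, tz], "rotation": [ax, ay, az]}, ...]. A call has 1 to 20 rows; each row shifts and turns the commanded pose from where the row before left it, along the tool's axes as they then stand; what a row does not reach is not made up. A row lasts 1/10 s, in which the tool goes at most 50 mm and 8.59 degrees, less where a joint would pass 70% of its speed; a pose out of reach is approached as far as the arm can. A call with a gripper value outside its range is refused whole. The fingers move at their own pace and stop on an object; "newtons" is the grip in N (left out, the last holds). Time passes only in rows, so rows that do not move let the fingers close. It gives the time, the measured TCP pose, the force, the opening and the grip force at its end, in the units of the state.
- manip.get_obs(): the state, without advancing time (a new reading comes with each control period).
- imaging.camera(name): name is "side" or "top"; returns the picture (400x640x3 uint8, blue, green, red); there is no depth.
- imaging.camera_model(name): a dict with "camera_matrix" (3x3 intrinsics, pixels), "world_to_cam" (4x4, takes a point from world to camera coordinates). Camera axes: x right, y up, looking along -z (the intrinsics and any distortion apply to the point x, -y, -z); pixel columns grow to the right and rows downward; lengths in m; the calibration is good to about 2 mm. A picture is of the moment at which its call begins. camera_model takes no time and is no camera call.
- workorder.hand_in(): hands the job in; it is judged then, once.
The state is a dict: "clock": time; "joint_pos": joint angles; "joint_velocities": joint speeds; "tau": joint torques, N m; "position": TCP position; "ee_rot": TCP orientation; "ft_force": force on the tool from outside, world axes, zero at the start; "torque": the same for the moment, N m; "grip_width": opening from 0.0 (shut) to 1.0 (fully open); "grasp_force": force on a finger pad.
Only numpy, scipy, OpenCV 4.12 (cv2) and the standard library are available. Lean on these libraries where they do the work, as an engineer would, in place of code of your own. Each camera call takes 0.05 s, during which the arm holds its last target. There are 200 camera calls.

TASK

The microcentrifuge's base plate rocks because the pad under one of its four feet is gone. Press down on the plate's corners to find the one that gives, push the shim lying beside that corner flat in under the foot until its heel meets the foot, then press that corner firmly again to make sure that it no longer gives. Push only, lift nothing, and leave the other three shims, the plate and everything else where they are.

Things in the scene. Friction and masses are not known exactly. Their poses are not given: they have to be found in the camera images.
- base_plate: Aluminium base plate, 200 (its x) x 250 (its y) x 12 mm, top 38 mm above the bench; a white round microcentrifuge, 132 mm across, 115 mm high, is bolted on its middle. Loose, 3.3 kg. Origin: plate centre, 4 mm above the bench; x to its far side, y to its left. Four feet, 20 mm square, 22 mm tall, at x +-80, y +-105 mm, stand on 4 mm rubber pads, 24 mm square; one pad, under any foot, is gone.
- corner_near_left (a point): Point on the plate's top right over the near left foot, 20 mm in from both edges: where to press. 38 mm above the bench at rest. If this foot's pad is gone, a press of 2 to 4 N tips the corner 4 mm down onto the bench and it tips back when let go; otherwise it stays firm (sinks under 1 mm at 15 N); 5 to 10 N is a firm press. Axes as the plate's.
- corner_near_right (a point): Point on the plate's top right over the near right foot, 20 mm in from both edges: where to press. 38 mm above the bench at rest. If this foot's pad is gone, a press of 2 to 4 N tips the corner 4 mm down onto the bench and it tips back when let go; otherwise it stays firm (sinks under 1 mm at 15 N); 5 to 10 N is a firm press. Axes as the plate's.
- corner_far_left (a point): Point on the plate's top right over the far left foot, 20 mm in from both edges: where to press. 38 mm above the bench at rest. If this foot's pad is gone, a press of 2 to 4 N tips the corner 4 mm down onto the bench and it tips back when let go; otherwise it stays firm (sinks under 1 mm at 15 N); 5 to 10 N is a firm press. Axes as the plate's.
- corner_far_right (a point): Point on the plate's top right over the far right foot, 20 mm in from both edges: where to press. 38 mm above the bench at rest. If this foot's pad is gone, a press of 2 to 4 N tips the corner 4 mm down onto the bench and it tips back when let go; otherwise it stays firm (sinks under 1 mm at 15 N); 5 to 10 N is a firm press. Axes as the plate's.
- heel_near_left (a point): Centre of the heel block (24 wide, 22 long, 20 mm tall) of the loose white plastic shim, 20 g, outside the near left foot. Its -y points along the 32 mm tongue (3.8 mm thick at the heel, 1.5 at the toe) to the foot; push the heel's outer face, 11 mm along its +y. Toe starts 8 to 16 mm from the foot. Home (heel against foot): x -80, y 126 mm of the plate. A pad blocks the toe.
- heel_near_right (a point): Centre of the heel block (24 wide, 22 long, 20 mm tall) of the loose white plastic shim, 20 g, outside the near right foot. Its -y points along the 32 mm tongue (3.8 mm thick at the heel, 1.5 at the toe) to the foot; push the heel's outer face, 11 mm along its +y. Toe starts 8 to 16 mm from the foot. Home (heel against foot): x -80, y -126 mm of the plate. A pad blocks the toe.
- heel_far_left (a point): Centre of the heel block (24 wide, 22 long, 20 mm tall) of the loose white plastic shim, 20 g, outside the far left foot. Its -y points along the 32 mm tongue (3.8 mm thick at the heel, 1.5 at the toe) to the foot; push the heel's outer face, 11 mm along its +y. Toe starts 8 to 16 mm from the foot. Home (heel against foot): x 80, y 126 mm of the plate. A pad blocks the toe.
- heel_far_right (a point): Centre of the heel block (24 wide, 22 long, 20 mm tall) of the loose white plastic shim, 20 g, outside the far right foot. Its -y points along the 32 mm tongue (3.8 mm thick at the heel, 1.5 at the toe) to the foot; push the heel's outer face, 11 mm along its +y. Toe starts 8 to 16 mm from the foot. Home (heel against foot): x 80, y -126 mm of the plate. A pad blocks the toe.
- tube_stand: Bystander: small blue stand, about 27 x 94 x 78 mm, with four red-capped tubes, in front of the plate. Origin at the centre of its underside; leave it alone.
- jar: Bystander: amber jar, 42 mm across, 55 mm tall, between the two left shims. Origin at the centre of its underside; leave it alone.
- marker: Bystander: marker pen, 130 mm, lying between the two right shims. Origin at the centre of its underside; leave it alone.
- tube_rack: Bystander: blue rack, about 111 x 216 mm, 98 mm tall, full of red-capped tubes, right of the plate. Origin at the centre of its underside; leave it alone.
- tip_box: Bystander: blue box of pipette tips with clear lid, 86 x 123 x 66 mm, left of the plate. Origin at the centre of its underside; leave it alone.
- spray_bottle: Bystander: white spray bottle, 72 mm across, 200 mm tall, far left. Origin at the centre of its underside; leave it alone.
- timer: Bystander: white timer, 58 x 66 x 16 mm, beyond the plate. Origin at the centre of its underside; leave it alone.
Mind the look-alikes: they are no part of the job. What is shaped like the part that bears heel_far_left but blue is not meant. What is shaped like the part that bears heel_near_left but red is not meant.

How it is judged:
On the way, in this order (a step that is already met when the one before it is completed fails the run):
1. the corner that rocks is pressed down (contact force between the fingers and base_plate above 1 N and height (world z) of any of corner_near_left, corner_near_right, corner_far_left, corner_far_right below 0.0355 m), for 0.1 s.
2. the shim of the rocking corner is pushed home under its foot (((y of heel_near_left in the frame of base_plate below 0.132 m and x of heel_near_left in the frame of base_plate between -0.092 and -0.068 m and height (world z) of heel_near_left below 0.016 m and angle between heel_near_left's own z axis and vertical below 0.12 rad and angle between the y axis of heel_near_left and the y axis of base_plate, either way round below 0.3 rad) or (y of heel_near_right in the frame of base_plate above -0.132 m and x of heel_near_right in the frame of base_plate between -0.092 and -0.068 m and height (world z) of heel_near_right below 0.016 m and angle between heel_near_right's own z axis and vertical below 0.12 rad and angle between the y axis of heel_near_right and the y axis of base_plate, either way round below 0.3 rad) or (y of heel_far_left in the frame of base_plate below 0.132 m and x of heel_far_left in the frame of base_plate between 0.068 and 0.092 m and height (world z) of heel_far_left below 0.016 m and angle between heel_far_left's own z axis and vertical below 0.12 rad and angle between the y axis of heel_far_left and the y axis of base_plate, either way round below 0.3 rad) or (y of heel_far_right in the frame of base_plate above -0.132 m and x of heel_far_right in the frame of base_plate between 0.068 and 0.092 m and height (world z) of heel_far_right below 0.016 m and angle between heel_far_right's own z axis and vertical below 0.12 rad and angle between the y axis of heel_far_right and the y axis of base_plate, either way round below 0.3 rad))), for 0.1 s.
3. that corner is pressed again and stays firm ((((y of heel_near_left in the frame of base_plate below 0.132 m and x of heel_near_left in the frame of base_plate between -0.092 and -0.068 m and height (world z) of heel_near_left below 0.016 m and angle between heel_near_left's own z axis and vertical below 0.12 rad and angle between the y axis of heel_near_left and the y axis of base_plate, either way round below 0.3 rad) and contact force between the fingers and base_plate above 3.5 N and horizontal distance between the grasp point and corner_near_left below 0.06 m and height (world z) of corner_near_left above 0.0362 m) or ((y of heel_near_right in the frame of base_plate above -0.132 m and x of heel_near_right in the frame of base_plate between -0.092 and -0.068 m and height (world z) of heel_near_right below 0.016 m and angle between heel_near_right's own z axis and vertical below 0.12 rad and angle between the y axis of heel_near_right and the y axis of base_plate, either way round below 0.3 rad) and contact force between the fingers and base_plate above 3.5 N and horizontal distance between the grasp point and corner_near_right below 0.06 m and height (world z) of corner_near_right above 0.0362 m) or ((y of heel_far_left in the frame of base_plate below 0.132 m and x of heel_far_left in the frame of base_plate between 0.068 and 0.092 m and height (world z) of heel_far_left below 0.016 m and angle between heel_far_left's own z axis and vertical below 0.12 rad and angle between the y axis of heel_far_left and the y axis of base_plate, either way round below 0.3 rad) and contact force between the fingers and base_plate above 3.5 N and horizontal distance between the grasp point and corner_far_left below 0.06 m and height (world z) of corner_far_left above 0.0362 m) or ((y of heel_far_right in the frame of base_plate above -0.132 m and x of heel_far_right in the frame of base_plate between 0.068 and 0.092 m and height (world z) of heel_far_right below 0.016 m and angle between heel_far_right's own z axis and vertical below 0.12 rad and angle between the y axis of heel_far_right and the y axis of base_plate, either way round below 0.3 rad) and contact force between the fingers and base_plate above 3.5 N and horizontal distance between the grasp point and corner_far_right below 0.06 m and height (world z) of corner_far_right above 0.0362 m))), for 0.1 s.
At the end, for the whole second after the job is handed in: The rocking corner's shim lies flat under its foot, heel within 6 mm of it; the other shims lie within 5 mm of their starts, the plate within 12 mm of its own, level, all corners within 2 mm of 38 mm height; bystanders within 20 mm of their starts ((((y of heel_near_left in the frame of base_plate below 0.132 m and x of heel_near_left in the frame of base_plate between -0.092 and -0.068 m and height (world z) of heel_near_left below 0.016 m and angle between heel_near_left's own z axis and vertical below 0.12 rad and angle between the y axis of heel_near_left and the y axis of base_plate, either way round below 0.3 rad) and distance of each of heel_near_right, heel_far_left, heel_far_right from where it was at the start of the episode below 0.005 m) or ((y of heel_near_right in the frame of base_plate above -0.132 m and x of heel_near_right in the frame of base_plate between -0.092 and -0.068 m and height (world z) of heel_near_right below 0.016 m and angle between heel_near_right's own z axis and vertical below 0.12 rad and angle between the y axis of heel_near_right and the y axis of base_plate, either way round below 0.3 rad) and distance of each of heel_near_left, heel_far_left, heel_far_right from where it was at the start of the episode below 0.005 m) or ((y of heel_far_left in the frame of base_plate below 0.132 m and x of heel_far_left in the frame of base_plate between 0.068 and 0.092 m and height (world z) of heel_far_left below 0.016 m and angle between heel_far_left's own z axis and vertical below 0.12 rad and angle between the y axis of heel_far_left and the y axis of base_plate, either way round below 0.3 rad) and distance of each of heel_near_left, heel_near_right, heel_far_right from where it was at the start of the episode below 0.005 m) or ((y of heel_far_right in the frame of base_plate above -0.132 m and x of heel_far_right in the frame of base_plate between 0.068 and 0.092 m and height (world z) of heel_far_right below 0.016 m and angle between heel_far_right's own z axis and vertical below 0.12 rad and angle between the y axis of heel_far_right and the y axis of base_plate, either way round below 0.3 rad) and distance of each of heel_near_left, heel_near_right, heel_far_left from where it was at the start of the episode below 0.005 m)) and distance of base_plate from where it was at the start of the episode below 0.012 m and angle between base_plate's own z axis and vertical below 0.012 rad and linear speed of base_plate below 0.02 m/s and height (world z) of corner_near_left between 0.0362 and 0.0402 m and height (world z) of corner_near_right between 0.0362 and 0.0402 m and height (world z) of corner_far_left between 0.0362 and 0.0402 m and height (world z) of corner_far_right between 0.0362 and 0.0402 m and distance of each of tube_stand, jar, marker, tube_rack, tip_box, spray_bottle, timer from where it was at the start of the episode below 0.02 m); the robot touches nothing.
It fails at once if a shim is lifted or tipped over (height (world z) of any of heel_near_left, heel_near_right, heel_far_left, heel_far_right above 0.025 m or angle between any of heel_near_left, heel_near_right, heel_far_left, heel_far_right's own z axis and vertical above 0.6 rad).
It fails at once if the plate is lifted or pushed away (height (world z) of any of corner_near_left, corner_near_right, corner_far_left, corner_far_right above 0.05 m or distance of base_plate from where it was at the start of the episode above 0.025 m).
It fails at once if a bystander is knocked over, lifted or shoved away (distance of any of tube_stand, jar, marker, tube_rack, tip_box, spray_bottle, timer from where it was at the start of the episode above 0.04 m or angle between any of tube_stand, jar, marker, tube_rack, tip_box, spray_bottle, timer's own z axis and vertical above 0.4 rad).
It also fails if it takes over 69 s, if anything falls off the work surface, if the arm or the gripper's body presses on something with over 40 N, if the wrist force passes 120 N, or if a joint passes its speed limit or range.

## Working session

There is one attempt and no reset: what is moved stays moved. The work goes in short steps, Python scripts to look and compute and a tool call to move; the robot and the scene stay as the last step left them, time stands still between calls to the robot, and variables do not carry over. Pictures are saved under pics/ and viewed, at most 10 in all, crops included, and the job is handed in when it is done.

Besides the shell and the picture viewer there is one more tool, called as name([rows], argument=value, ...), one row to a line, values as JSON. jog_arm: Moves the arm, as the interface text tells. Its arguments: {"type":"object","properties":{"deltas":{"type":"array","items":{"type":"object","properties":{"gripper":{"type":"number"},"offset":{"type":"array","items":{"type":"number"}},"rotation":{"type":"array","items":{"type":"number"}}}}},"newtons":{"type":"number"}},"required":["deltas"]}

```bash
mkdir -p pics; python3 - <<'E'
from workcell import manip, imaging
import cv2
for n in("top","side"):
    cv2.imwrite(f"pics/{n}0.png",imaging.camera(n)); m=imaging.camera_model(n); print(n,m)
o=manip.get_obs();print(o, manip.finger_overhang)
E
```

```text
top {'camera_matrix': array([[450.13162965,   0.        , 325.11729366],
       [  0.        , 450.13162965, 203.24699724],
       [  0.        ,   0.        ,   1.        ]]), 'world_to_cam': array([[-0.0249327 , -0.99956378, -0.01583086, -0.00915854],
       [ 0.99634127, -0.026141  ,  0.0813678 , -0.54668295],
       [-0.08174614, -0.01374422,  0.99655841, -1.2731679 ],
       [ 0.        ,  0.        ,  0.        ,  1.        ]])}
side {'camera_matrix': array([[369.95588611,   0.        , 324.20512718],
       [  0.        , 369.95588611, 199.37891698],
       [  0.        ,   0.        ,   1.        ]]), 'world_to_cam': array([[-0.89967868, -0.43643767,  0.01002159,  0.49030827],
       [ 0.30949419, -0.62146938,  0.71971463, -0.22186671],
       [-0.30788247,  0.65061354,  0.69419768, -0.86208367],
       [ 0.        ,  0.        ,  0.        ,  1.        ]])}
{'clock': 0.1, 'joint_pos': array([ 1.13639583,  0.33277897, -0.06471806,  1.46086186,  0.02162533,
        1.34986864, -0.08848061]), 'joint_velocities': array([ 0.00107098, -0.00177135,  0.00185241, -0.00305728, -0.00192425,
        0.00061993, -0.00092913]), 'tau': array([ 2.59535700e-03, -6.26753640e+01,  4.96965798e-02, -3.92428172e+01,
        1.62715476e-02,  7.04951628e-03, -7.23620587e-06]), 'position': array([ 0.25003795, -0.5724637 ,  0.24161192]), 'ee_rot': array([ 9.78870874e-01,  2.04478458e-01, -1.60493270e-04, -5.88698972e-04]), 'ft_force': array([-0.38205742, -0.13995281,  0.06434115]), 'torque': array([0.0140089, 0.0150777, 0.0283843]), 'grasp_force': 0.0, 'grip_width': 0.9987576597552734} 0.011
```

View pics/top0.png

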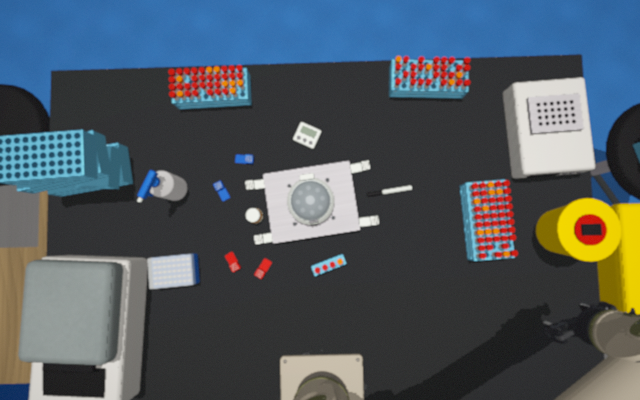

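View pics/side0.png

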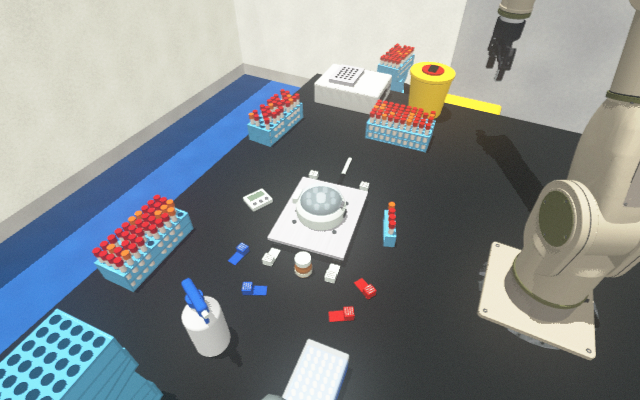

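The plate spans about (265,167)-(361,233) in the top view. White shims are at (255,184), (265,239), (360,166) and (370,221). I'll measure these next.

```bash
cat > h.py <<'E'
from workcell import manip, imaging
import cv2, numpy as np
def ray(name,px,z):
    m=imaging.camera_model(name);K=m["camera_matrix"];T=m["world_to_cam"]
    p=np.linalg.inv(K)@[px[0],px[1],1]; d=T[:3,:3].T@(p*[1,-1,-1]); c=-T[:3,:3].T@T[:3,3]
    return c+d*(z-c[2])/d[2]
def proj(name,P):
    m=imaging.camera_model(name);q=m["world_to_cam"]@np.append(P,1);q=m["camera_matrix"]@(q[:3]*[1,-1,-1]);return q[:2]/q[2]
E
python3 - <<'E'
from h import *
im=cv2.imread("pics/top0.png")
c=im[140:260,230:390]
cv2.imwrite("pics/crop.png",cv2.resize(c,None,fx=5,fy=5,interpolation=cv2.INTER_CUBIC))
g=cv2.cvtColor(im,cv2.COLOR_BGR2GRAY); m=(g>110).astype(np.uint8)*255
k=np.zeros_like(m);k[150:255,240:385]=m[150:255,240:385]
o=cv2.morphologyEx(k,cv2.MORPH_CLOSE,np.ones((5,5)));
pl=cv2.morphologyEx(o,cv2.MORPH_OPEN,np.ones((25,25)))
cs,_=cv2.findContours(pl,0,2);q=max(cs,key=cv2.contourArea);r=cv2.minAreaRect(q);b=cv2.boxPoints(r)
w=np.array([ray("top",p,.038) for p in b]);print(b,w[:,:2],[np.linalg.norm(w[i]-w[i-1]) for i in range(4)],w.mean(0))
rest=k.copy();rest[cv2.dilate(pl,np.ones((3,3)))>0]=0
n,l,s,ce=cv2.connectedComponentsWithStats(rest)
for i in range(1,n):
    if s[i,4]>8: print(s[i],ce[i],ray("top",ce[i],.02)[:2])
E
```

```text
[[262.6192  169.8822 ]
 [351.737   160.50137]
 [359.40277 233.32602]
 [270.28497 242.70685]] [[ 0.64559279  0.15334435]
 [ 0.66568549 -0.10258952]
 [ 0.45724329 -0.11802516]
 [ 0.43712072  0.13445445]] [np.float64(0.20932613940767347), np.float64(0.25672137010626467), np.float64(0.20901294097140258), np.float64(0.25328022633334896)] [0.55141058 0.01679603 0.038     ]
[245 155   8   8  53] [248.1509434  158.30188679] [0.68371613 0.19787224]
[341 160   9   2  11] [345.45454545 160.81818182] [ 0.66844219 -0.08521635]
[354 160  17  13 168] [361.64285714 165.95833333] [ 0.65208295 -0.13166222]
[245 173  20  17 210] [255.19047619 183.58571429] [0.60896392 0.17822044]
[382 189   3   6  15] [383.13333333 191.33333333] [ 0.5765142  -0.19119379]
[245 207  18  16 202] [252.68316832 214.80693069] [0.51849099 0.18657986]
[358 214  22  17 232] [367.59051724 221.0862069 ] [ 0.49191735 -0.14366276]
[253 233  31  12 176] [262.64204545 238.86931818] [0.44859377 0.15874276]
```

View pics/crop.png

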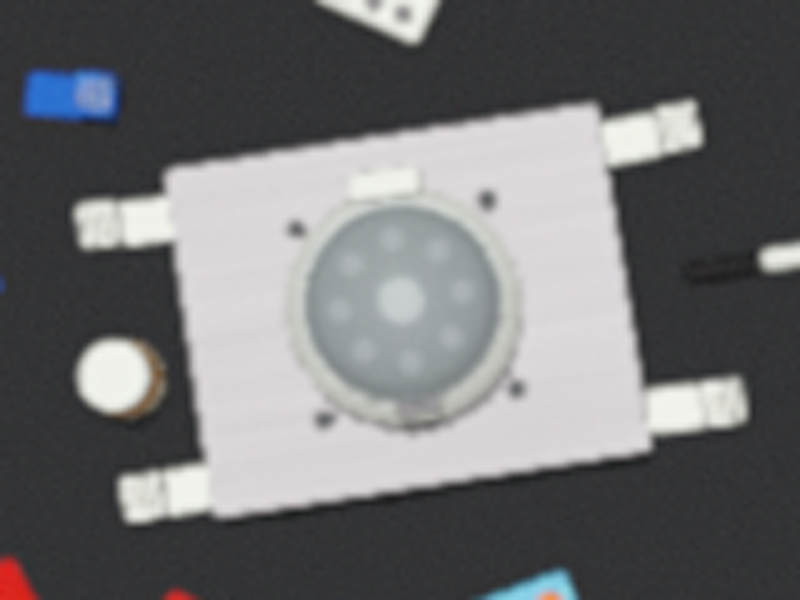

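Crop: plate corners (165,170), (598,101), (651,450), (212,518). Heel centres are about (98,224), (682,128), (724,402), (145,498). The jar is at (115,375) and the marker starts at x≈690, y≈260.

```bash
python3 - <<'E'
from h import *
f=lambda c,z: ray("top",((c[0]+.5)/5-.5+230,(c[1]+.5)/5-.5+140),z)[:2]
P={k:f(v,.038) for k,v in dict(FL=(165,170),FR=(598,101),NR=(651,450),NL=(212,518)).items()}
c=sum(P.values())/4
y=(P['FL']+P['NL']-P['FR']-P['NR']);x=P['FL']+P['FR']-P['NL']-P['NR']
print("size",np.linalg.norm(x)/2,np.linalg.norm(y)/2)
a1=np.arctan2(x[1],x[0]);a2=np.arctan2(-y[0],y[1]);a=(a1+a2)/2
print("c",c,"yaw",np.degrees([a1,a2,a]))
R=np.array([[np.cos(a),-np.sin(a)],[np.sin(a),np.cos(a)]])
for k,(i,j) in dict(FL=(1,1),FR=(1,-1),NL=(-1,1),NR=(-1,-1)).items(): print("corner",k,c+R@[.08*i,.105*j])
for k,v in dict(FL=(98,224),FR=(682,128),NR=(724,402),NL=(145,498)).items():
    h=f(v,.02); print("heel",k,h,"plate",R.T@(h-c))
# side view: check plate corners
im=cv2.imread("pics/side0.png")
for k,(i,j) in dict(FL=(1,1),FR=(1,-1),NL=(-1,1),NR=(-1,-1)).items(): print(k,proj("side",np.append(c+R@[.1*i,.125*j],.038)))
for k,(i,j) in dict(FL=(1,1),FR=(1,-1),NL=(-1,1),NR=(-1,-1)).items(): print(k,[proj("top",np.append(c+R@[.08*i,.105*j],z)) for z in(.038,)])
o=manip.get_obs()
from scipy.spatial.transform import Rotation as Ro
print(Ro.from_quat(o['ee_rot']).as_matrix().round(3))
E
```

```text
size 0.20115417265942553 0.2511396280208113
c [0.5515221  0.01707366] yaw [6.85308205 7.45578181 7.15443193]
corner FL [0.61782209 0.13121967]
corner FR [ 0.64397636 -0.07714529]
corner NL [0.45906784 0.1112926 ]
corner NR [ 0.48522211 -0.09707235]
heel FL [0.60705483 0.19566327] plate [0.07734265 0.17028285]
heel FR [ 0.65395461 -0.14434192] plate [ 0.08153161 -0.17291618]
heel NR [ 0.49453294 -0.16326755] plate [-0.07900589 -0.17183942]
heel NL [0.44793794 0.17038248] plate [-0.08368395  0.16501597]
FL [265.50296311 236.46514726]
FR [301.53976865 175.74174969]
NL [341.57639142 257.51434999]
NR [366.84305441 190.80973256]
FL [array([270.46745071, 179.28608904])]
FR [array([343.05967223, 168.25244234])]
NL [array([278.33291683, 234.72342098])]
NR [array([351.68490363, 223.6065672 ])]
[[ 0.916  0.4   -0.001]
 [ 0.4   -0.916  0.001]
 [-0.    -0.001 -1.   ]]
```

jog_arm([
  {"gripper": 0,"rotation": [0,0,8.2]},
  {"gripper": 0,"rotation": [0,0,8.2]},
  {"gripper": 0,"offset": [0.0205,-0.0311,0]},
  {"gripper": 0,"offset": [0.0205,-0.0311,0]},
  {"gripper": 0,"offset": [0.0205,-0.0311,0]},
  {"gripper": 0,"offset": [0.0205,-0.0311,0]},
  {"gripper": 0,"offset": [0.0205,-0.0311,0]},
  {"gripper": 0,"offset": [0.0205,-0.0311,0]},
  {"gripper": 0,"offset": [0.0205,-0.0311,0]},
  {"gripper": 0,"offset": [0.0205,-0.0311,0]},
  {"gripper": 0,"offset": [0.0205,-0.0311,0.02]},
  {"gripper": 0,"offset": [0.0205,-0.0311,0.02]},
  {"gripper": 0,"offset": [0.0205,-0.0311,0.02]},
  {"gripper": 0,"offset": [0.0205,-0.0311,0.02]},
  {"gripper": 0,"offset": [0.0205,-0.0311,0.02]},
  {"gripper": 0,"offset": [0.0205,-0.0311,0.02]},
  {"gripper": 0},
  {"gripper": 0},
])

```text
schema error: expected keys gripper, offset, rotation
```

All keys are needed in every row.

jog_arm([
  {"gripper": 0,"offset": [0,0,0],"rotation": [0,0,8.2]},
  {"gripper": 0,"offset": [0,0,0],"rotation": [0,0,8.2]},
  {"gripper": 0,"offset": [0.0205,-0.0311,0],"rotation": [0,0,0]},
  {"gripper": 0,"offset": [0.0205,-0.0311,0],"rotation": [0,0,0]},
  {"gripper": 0,"offset": [0.0205,-0.0311,0],"rotation": [0,0,0]},
  {"gripper": 0,"offset": [0.0205,-0.0311,0],"rotation": [0,0,0]},
  {"gripper": 0,"offset": [0.0205,-0.0311,0],"rotation": [0,0,0]},
  {"gripper": 0,"offset": [0.0205,-0.0311,0],"rotation": [0,0,0]},
  {"gripper": 0,"offset": [0.0205,-0.0311,0],"rotation": [0,0,0]},
  {"gripper": 0,"offset": [0.0205,-0.0311,0],"rotation": [0,0,0]},
  {"gripper": 0,"offset": [0.0205,-0.0311,0.02],"rotation": [0,0,0]},
  {"gripper": 0,"offset": [0.0205,-0.0311,0.02],"rotation": [0,0,0]},
  {"gripper": 0,"offset": [0.0205,-0.0311,0.02],"rotation": [0,0,0]},
  {"gripper": 0,"offset": [0.0205,-0.0311,0.02],"rotation": [0,0,0]},
  {"gripper": 0,"offset": [0.0205,-0.0311,0.02],"rotation": [0,0,0]},
  {"gripper": 0,"offset": [0.0205,-0.0311,0.02],"rotation": [0,0,0]},
  {"gripper": 0,"offset": [0,0,0],"rotation": [0,0,0]},
  {"gripper": 0,"offset": [0,0,0],"rotation": [0,0,0]},
])

```text
clock: 1.9
position: [0.4801, -0.1041, 0.1216]
ee_rot: [0.998, 0.064, -0.001, -0.0]
ft_force: [0.2, 0.1, -0.3]
grip_width: -0.001
grasp_force: 0.0
```

```bash
cat >> h.py <<'E'
from scipy.spatial.transform import Rotation as Ro
C=np.array([.5515,.0171]);A=np.radians(7.15);RP=np.array([[np.cos(A),-np.sin(A)],[np.sin(A),np.cos(A)]])
def st(*targets):
    o=manip.get_obs();p=o["position"];M=Ro.from_quat(o["ee_rot"]).as_matrix()
    print("t",o["clock"],"pos",p.round(4),"plate",(RP.T@(p[:2]-C)).round(4),"yaw",np.degrees(np.arctan2(M[1,0],M[0,0])).round(2),"zax",M[:,2].round(3),"F",o["ft_force"].round(2),"g",round(o["grip_width"],3))
    for x,y,z in targets: print("to",(x,y,z),(M.T@(np.append(C+RP@[x,y],z)-p)).round(4))
E
python3 -c "
from h import *
st((-.086,-.112,.055),(.086,-.112,.12))"
```

```text
t 1.9 pos [ 0.4801 -0.1041  0.1216] plate [-0.0859 -0.1114] yaw 7.31 zax [-0.002  0.001 -1.   ] F [ 0.17  0.05 -0.35] g -0.001
to (-0.086, -0.112, 0.055) [0.     0.0007 0.0666]
to (0.086, -0.112, 0.12) [0.1719 0.0011 0.0014]
```

jog_arm([
  {"gripper": 0,"offset": [0,0,0.033],"rotation": [0,0,0]},
  {"gripper": 0,"offset": [0,0,0.025],"rotation": [0,0,0]},
  {"gripper": 0,"offset": [0,0,0.008],"rotation": [0,0,0]},
  {"gripper": 0,"offset": [0,0,0.003],"rotation": [0,0,0]},
  {"gripper": 0,"offset": [0,0,0.003],"rotation": [0,0,0]},
  {"gripper": 0,"offset": [0,0,0.001],"rotation": [0,0,0]},
  {"gripper": 0,"offset": [0,0,0],"rotation": [0,0,0]},
])

```text
clock: 2.6
position: [0.4809, -0.1051, 0.05]
ee_rot: [0.998, 0.063, 0.001, 0.0]
ft_force: [0.3, 0.3, 1.3]
grip_width: -0.004
grasp_force: 0.0
```

jog_arm([
  {"gripper": 0,"offset": [0,0,0.001],"rotation": [0,0,0]},
  {"gripper": 0,"offset": [0,0,0],"rotation": [0,0,0]},
  {"gripper": 0,"offset": [0,0,0],"rotation": [0,0,0]},
])

```text
clock: 2.9
position: [0.4809, -0.105, 0.0491]
ee_rot: [0.998, 0.063, 0.001, 0.0]
ft_force: [-2.1, -0.3, 6.0]
grip_width: -0.002
grasp_force: 2.6
```

jog_arm([
  {"gripper": 0,"offset": [0,0,0.001],"rotation": [0,0,0]},
  {"gripper": 0,"offset": [0,0,0],"rotation": [0,0,0]},
  {"gripper": 0,"offset": [0,0,0],"rotation": [0,0,0]},
])

```text
clock: 3.2
position: [0.481, -0.105, 0.049]
ee_rot: [0.998, 0.063, 0.0, 0.001]
ft_force: [-6.5, 1.6, 18.9]
grip_width: 0.005
grasp_force: 9.4
```

jog_arm([
  {"gripper": 0,"offset": [0,0,-0.025],"rotation": [0,0,0]},
  {"gripper": 0,"offset": [0,0,-0.04],"rotation": [0,0,0]},
  {"gripper": 0,"offset": [0.034,0,0],"rotation": [0,0,0]},
  {"gripper": 0,"offset": [0.035,0,0],"rotation": [0,0,0]},
  {"gripper": 0,"offset": [0.035,0,0],"rotation": [0,0,0]},
  {"gripper": 0,"offset": [0.035,0,0],"rotation": [0,0,0]},
  {"gripper": 0,"offset": [0.033,0,0],"rotation": [0,0,0]},
  {"gripper": 0,"offset": [0,0,0.025],"rotation": [0,0,0]},
  {"gripper": 0,"offset": [0,0,0.025],"rotation": [0,0,0]},
  {"gripper": 0,"offset": [0,0,0.008],"rotation": [0,0,0]},
  {"gripper": 0,"offset": [0,0,0.003],"rotation": [0,0,0]},
  {"gripper": 0,"offset": [0,0,0.002],"rotation": [0,0,0]},
  {"gripper": 0,"offset": [0,0,0.001],"rotation": [0,0,0]},
  {"gripper": 0,"offset": [0,0,0],"rotation": [0,0,0]},
  {"gripper": 0,"offset": [0,0,0],"rotation": [0,0,0]},
])

```text
clock: 4.7
position: [0.6515, -0.0834, 0.0492]
ee_rot: [0.998, 0.063, 0.001, 0.0]
ft_force: [-0.7, -0.2, 1.9]
grip_width: 0.001
grasp_force: 1.2
```

```bash
python3 -c "
from h import *
st((.086,-.112,.049))"
```

```text
t 4.7 pos [ 0.6515 -0.0834  0.0492] plate [ 0.0867 -0.1122] yaw 7.19 zax [ 0.001 -0.    -1.   ] F [-0.65 -0.18  1.88] g 0.001
to (0.086, -0.112, 0.049) [-0.0007 -0.0002  0.0002]
```

jog_arm([
  {"gripper": 0,"offset": [0,0,0.001],"rotation": [0,0,0]},
  {"gripper": 0,"offset": [0,0,0],"rotation": [0,0,0]},
  {"gripper": 0,"offset": [0,0,0],"rotation": [0,0,0]},
])

```text
clock: 5.0
position: [0.6515, -0.0834, 0.0492]
ee_rot: [0.998, 0.063, 0.001, 0.0]
ft_force: [-5.9, -0.7, 12.0]
grip_width: 0.002
grasp_force: 5.9
```

jog_arm([
  {"gripper": 0,"offset": [0,0,-0.035],"rotation": [0,0,0]},
  {"gripper": 0,"offset": [0,0,-0.045],"rotation": [0,0,0]},
  {"gripper": 0,"offset": [0,-0.036,0],"rotation": [0,0,0]},
  {"gripper": 0,"offset": [0,-0.038,0],"rotation": [0,0,0]},
  {"gripper": 0,"offset": [0,-0.038,0],"rotation": [0,0,0]},
  {"gripper": 0,"offset": [0,-0.038,0],"rotation": [0,0,0]},
  {"gripper": 0,"offset": [0,-0.038,0],"rotation": [0,0,0]},
  {"gripper": 0,"offset": [0,-0.036,0],"rotation": [0,0,0]},
  {"gripper": 0,"offset": [0,0,0.035],"rotation": [0,0,0]},
  {"gripper": 0,"offset": [0,0,0.03],"rotation": [0,0,0]},
  {"gripper": 0,"offset": [0,0,0.008],"rotation": [0,0,0]},
  {"gripper": 0,"offset": [0,0,0.003],"rotation": [0,0,0]},
  {"gripper": 0,"offset": [0,0,0.002],"rotation": [0,0,0]},
  {"gripper": 0,"offset": [0,0,0.001],"rotation": [0,0,0]},
  {"gripper": 0,"offset": [0,0,0],"rotation": [0,0,0]},
  {"gripper": 0,"offset": [0,0,0],"rotation": [0,0,0]},
])

```text
clock: 6.6
position: [0.6235, 0.1389, 0.0492]
ee_rot: [0.998, 0.063, 0.001, -0.0]
ft_force: [-0.8, -0.9, 2.5]
grip_width: 0.005
grasp_force: 1.3
```

```bash
python3 -c "
from h import *
st((.086,.112,.049))"
```

```text
t 6.6 pos [0.6235 0.1389 0.0492] plate [0.0866 0.1119] yaw 7.18 zax [ 0.001  0.    -1.   ] F [-0.82 -0.9   2.53] g 0.005
to (0.086, 0.112, 0.049) [-0.0006 -0.0001  0.0002]
```

jog_arm([
  {"gripper": 0,"offset": [0,0,0.001],"rotation": [0,0,0]},
  {"gripper": 0,"offset": [0,0,0],"rotation": [0,0,0]},
  {"gripper": 0,"offset": [0,0,0],"rotation": [0,0,0]},
])

```text
clock: 6.9
position: [0.6236, 0.139, 0.0491]
ee_rot: [0.998, 0.063, 0.001, 0.0]
ft_force: [-4.4, -1.8, 12.4]
grip_width: -0.006
grasp_force: 6.1
```

Three corners are firm, so near-left should be the one that gives. I'll press it now.

jog_arm([
  {"gripper": 0,"offset": [0,0,-0.035],"rotation": [0,0,0]},
  {"gripper": 0,"offset": [0,0,-0.045],"rotation": [0,0,0]},
  {"gripper": 0,"offset": [-0.034,0,0],"rotation": [0,0,0]},
  {"gripper": 0,"offset": [-0.035,0,0],"rotation": [0,0,0]},
  {"gripper": 0,"offset": [-0.035,0,0],"rotation": [0,0,0]},
  {"gripper": 0,"offset": [-0.035,0,0],"rotation": [0,0,0]},
  {"gripper": 0,"offset": [-0.034,0,0],"rotation": [0,0,0]},
  {"gripper": 0,"offset": [0,0,0.035],"rotation": [0,0,0]},
  {"gripper": 0,"offset": [0,0,0.03],"rotation": [0,0,0]},
  {"gripper": 0,"offset": [0,0,0.008],"rotation": [0,0,0]},
  {"gripper": 0,"offset": [0,0,0.003],"rotation": [0,0,0]},
  {"gripper": 0,"offset": [0,0,0.002],"rotation": [0,0,0]},
  {"gripper": 0,"offset": [0,0,0.002],"rotation": [0,0,0]},
  {"gripper": 0,"offset": [0,0,0],"rotation": [0,0,0]},
  {"gripper": 0,"offset": [0,0,0],"rotation": [0,0,0]},
])

```text
clock: 8.4
position: [0.4521, 0.1175, 0.0481]
ee_rot: [0.998, 0.063, 0.001, -0.0]
ft_force: [1.1, 1.5, 1.3]
grip_width: -0.002
grasp_force: 0.7
```

jog_arm([
  {"gripper": 0,"offset": [0,0,0.001],"rotation": [0,0,0]},
  {"gripper": 0,"offset": [0,0,0.001],"rotation": [0,0,0]},
  {"gripper": 0,"offset": [0,0,0],"rotation": [0,0,0]},
])

```text
clock: 8.7
position: [0.4515, 0.1175, 0.0454]
ee_rot: [0.998, 0.063, 0.0, -0.0]
ft_force: [0.7, 1.6, 2.9]
grip_width: 0.003
grasp_force: 1.3
```

jog_arm([
  {"gripper": 0,"offset": [0,0,0.001],"rotation": [0,0,0]},
  {"gripper": 0,"offset": [0,0,0],"rotation": [0,0,0]},
  {"gripper": 0,"offset": [0,0,0],"rotation": [0,0,0]},
  {"gripper": 0,"offset": [0,0,0],"rotation": [0,0,0]},
])

```text
clock: 9.1
position: [0.4516, 0.1176, 0.0451]
ee_rot: [0.998, 0.063, 0.0, 0.0]
ft_force: [-4.2, 0.9, 13.3]
grip_width: 0.001
grasp_force: 6.8
```

jog_arm([
  {"gripper": 0,"offset": [0,0,-0.005],"rotation": [0,0,0]},
  {"gripper": 0,"offset": [0,0,-0.04],"rotation": [0,0,0]},
  {"gripper": 0,"offset": [0,0,-0.05],"rotation": [0,0,0]},
  {"gripper": 0,"offset": [0,-0.045,0],"rotation": [0,0,0]},
  {"gripper": 0,"offset": [0,-0.045,0],"rotation": [0,0,0]},
  {"gripper": 0,"offset": [0,0,0],"rotation": [0,0,0]},
])

```text
clock: 9.7
position: [0.4384, 0.2121, 0.14]
ee_rot: [0.998, 0.066, 0.0, -0.001]
ft_force: [0.3, -0.5, -0.3]
grip_width: -0.0
grasp_force: 0.0
```

```bash
python3 -c "
from h import *
st((-.084,.205,.05),(-.084,.205,.022))
im=imaging.camera('side')
a=np.array([323,275]);cv2.imwrite('pics/s1.png',cv2.resize(im[215:315,270:400],None,fx=5,fy=5,interpolation=2))
t=imaging.camera('top');cv2.imwrite('pics/t1.png',cv2.resize(t[210:280,220:320],None,fx=7,fy=7,interpolation=2))"
```

```text
t 9.7 pos [0.4384 0.2121 0.14  ] plate [-0.0879  0.2075] yaw 7.59 zax [ 0.     0.002 -1.   ] F [ 0.28 -0.46 -0.29] g -0.0
to (-0.084, 0.205, 0.05) [0.0038 0.0028 0.09  ]
to (-0.084, 0.205, 0.022) [0.0038 0.0028 0.118 ]
```

View pics/s1.png

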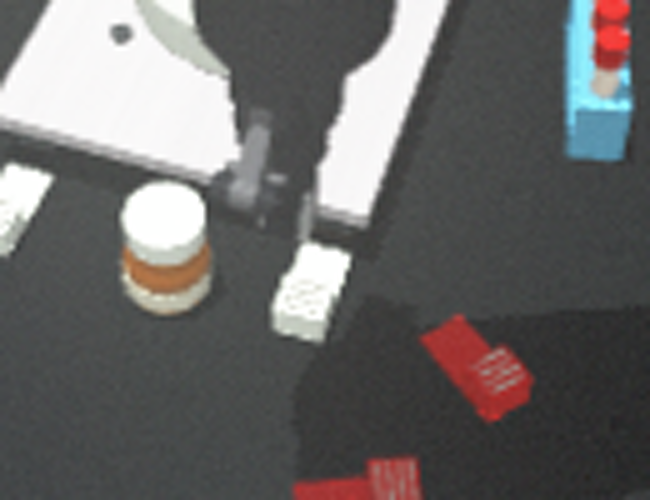

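The side crop shows the near-left heel at about (310,290), with the jar at (165,245) and the red look-alikes well clear at (480,370). I'll descend outside the heel.

jog_arm([
  {"gripper": 0,"offset": [0,0,0.03],"rotation": [0,0,0]},
  {"gripper": 0,"offset": [0,0,0.03],"rotation": [0,0,0]},
  {"gripper": 0,"offset": [0,0,0.02],"rotation": [0,0,0]},
  {"gripper": 0,"offset": [0,0,0],"rotation": [0,0,0]},
  {"gripper": 0,"offset": [0,0,0],"rotation": [0,0,0]},
])

```text
clock: 10.3
position: [0.4402, 0.2056, 0.0595]
ee_rot: [0.998, 0.062, -0.0, 0.0]
ft_force: [0.1, 0.3, -0.2]
grip_width: 0.001
grasp_force: 0.0
```

```bash
python3 -c "
from h import *
st((-.084,.205,.0165),(-.084,.192,.0165))
t=imaging.camera('side');cv2.imwrite('pics/s2.png',cv2.resize(t[215:315,270:400],None,fx=5,fy=5,interpolation=2))"
```

```text
t 10.3 pos [0.4402 0.2056 0.0595] plate [-0.0869  0.2009] yaw 7.12 zax [-0.001 -0.001 -1.   ] F [ 0.13  0.34 -0.23] g 0.001
to (-0.084, 0.205, 0.0165) [ 0.003  -0.0041  0.043 ]
to (-0.084, 0.192, 0.0165) [0.003  0.0089 0.043 ]
```

View pics/s2.png

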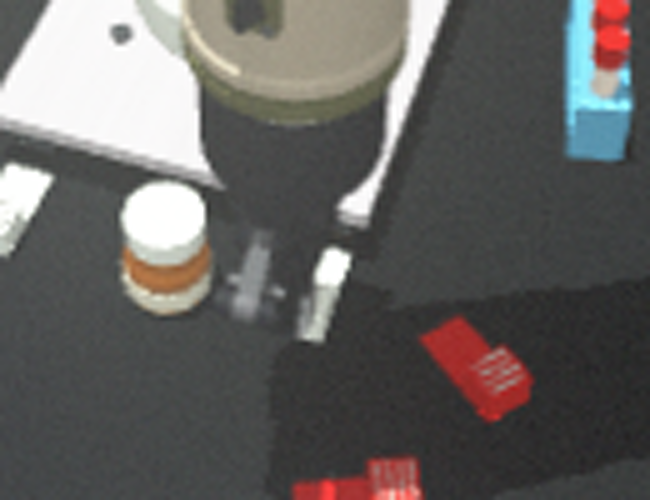

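The fingertips hang at about (270,325), just outside the heel. I'll go down next to it.

jog_arm([
  {"gripper": 0,"offset": [0.003,-0.006,0],"rotation": [0,0,0]},
  {"gripper": 0,"offset": [0,0,0.02],"rotation": [0,0,0]},
  {"gripper": 0,"offset": [0,0,0.018],"rotation": [0,0,0]},
  {"gripper": 0,"offset": [0,0,0.005],"rotation": [0,0,0]},
  {"gripper": 0,"offset": [0,0,0],"rotation": [0,0,0]},
  {"gripper": 0,"offset": [0,0,0],"rotation": [0,0,0]},
])

```text
clock: 10.95
position: [0.443, 0.2133, 0.0173]
ee_rot: [0.998, 0.063, 0.001, -0.0]
ft_force: [0.0, 0.7, -0.5]
grip_width: 0.002
grasp_force: 0.0
```

```bash
python3 -c "
from h import *
st((-.084,.192,.0165))"
```

```text
t 10.95 pos [0.443  0.2133 0.0173] plate [-0.0833  0.2082] yaw 7.2 zax [ 0.001  0.    -1.   ] F [ 0.04  0.67 -0.45] g 0.002
to (-0.084, 0.192, 0.0165) [-0.0007  0.0162  0.0008]
```

jog_arm([
  {"gripper": 0,"offset": [0,0.004,0],"rotation": [0,0,0]},
  {"gripper": 0,"offset": [0,0.004,0],"rotation": [0,0,0]},
  {"gripper": 0,"offset": [0,0.003,0],"rotation": [0,0,0]},
  {"gripper": 0,"offset": [0,0.003,0],"rotation": [0,0,0]},
  {"gripper": 0,"offset": [0,0.003,0],"rotation": [0,0,0]},
  {"gripper": 0,"offset": [0,0.003,0],"rotation": [0,0,0]},
  {"gripper": 0,"offset": [0,0.003,0],"rotation": [0,0,0]},
  {"gripper": 0,"offset": [0,0.003,0],"rotation": [0,0,0]},
  {"gripper": 0,"offset": [0,0.003,0],"rotation": [0,0,0]},
  {"gripper": 0,"offset": [0,0,0],"rotation": [0,0,0]},
])

```text
clock: 11.95
position: [0.446, 0.1836, 0.0163]
ee_rot: [0.998, 0.062, -0.0, 0.0]
ft_force: [0.6, -0.5, 0.9]
grip_width: -0.001
grasp_force: 0.0
```

```bash
python3 -c "
from h import *
st((-.084,.152,.0165))
t=imaging.camera('side');cv2.imwrite('pics/s3.png',cv2.resize(t[215:315,270:400],None,fx=5,fy=5,interpolation=2))"
```

```text
t 11.95 pos [0.446  0.1836 0.0163] plate [-0.0839  0.1783] yaw 7.16 zax [-0. -0. -1.] F [ 0.65 -0.53  0.94] g -0.001
to (-0.084, 0.152, 0.0165) [-0.0001  0.0263 -0.0002]
```

View pics/s3.png

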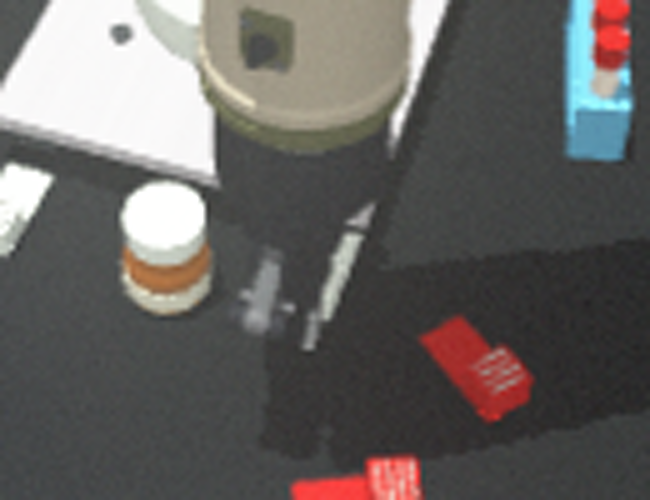

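The heel is mostly hidden behind the gripper, with a sliver visible at (335,280). I'll keep pushing and watch the force.

jog_arm([
  {"gripper": 0,"offset": [0,0.003,0],"rotation": [0,0,0]},
  {"gripper": 0,"offset": [0,0.003,0],"rotation": [0,0,0]},
  {"gripper": 0,"offset": [0,0.003,0],"rotation": [0,0,0]},
  {"gripper": 0,"offset": [0,0.003,0],"rotation": [0,0,0]},
  {"gripper": 0,"offset": [0,0.003,0],"rotation": [0,0,0]},
  {"gripper": 0,"offset": [0,0.003,0],"rotation": [0,0,0]},
  {"gripper": 0,"offset": [0,0,0],"rotation": [0,0,0]},
])

```text
clock: 12.7
position: [0.4483, 0.1656, 0.0162]
ee_rot: [0.998, 0.062, -0.0, 0.0]
ft_force: [0.9, -0.5, -0.1]
grip_width: 0.002
grasp_force: 0.0
```

jog_arm([
  {"gripper": 0,"offset": [0,0.002,0],"rotation": [0,0,0]},
  {"gripper": 0,"offset": [0,0.002,0],"rotation": [0,0,0]},
  {"gripper": 0,"offset": [0,0,0],"rotation": [0,0,0]},
  {"gripper": 0,"offset": [0,0,0],"rotation": [0,0,0]},
])

```text
clock: 13.1
position: [0.4487, 0.1622, 0.0163]
ee_rot: [0.998, 0.063, -0.0, 0.0]
ft_force: [-0.3, -0.1, -0.3]
grip_width: -0.004
grasp_force: 0.0
```

```bash
python3 -c "
from h import *
st((-.084,.152,.0165))"
```

```text
t 13.1 pos [0.4487 0.1622 0.0163] plate [-0.084   0.1568] yaw 7.19 zax [-0. -0. -1.] F [-0.35 -0.06 -0.35] g -0.004
to (-0.084, 0.152, 0.0165) [-0.      0.0048 -0.0002]
```

jog_arm([
  {"gripper": 0,"offset": [0,0.002,0],"rotation": [0,0,0]},
  {"gripper": 0,"offset": [0,0.002,0],"rotation": [0,0,0]},
  {"gripper": 0,"offset": [0,0,0],"rotation": [0,0,0]},
  {"gripper": 0,"offset": [0,0,0],"rotation": [0,0,0]},
])

```text
clock: 13.5
position: [0.4492, 0.1582, 0.0163]
ee_rot: [0.998, 0.063, 0.0, 0.0]
ft_force: [-0.9, -0.0, -0.3]
grip_width: -0.004
grasp_force: 0.0
```

jog_arm([
  {"gripper": 0,"offset": [0,0.002,0],"rotation": [0,0,0]},
  {"gripper": 0,"offset": [0,0,0],"rotation": [0,0,0]},
  {"gripper": 0,"offset": [0,0,0],"rotation": [0,0,0]},
])

```text
clock: 13.8
position: [0.4495, 0.1562, 0.0163]
ee_rot: [0.998, 0.063, 0.0, 0.0]
ft_force: [-0.5, 0.4, -0.2]
grip_width: -0.002
grasp_force: 0.0
```

jog_arm([
  {"gripper": 0,"offset": [0,0.002,0],"rotation": [0,0,0]},
  {"gripper": 0,"offset": [0,0,0],"rotation": [0,0,0]},
  {"gripper": 0,"offset": [0,0,0],"rotation": [0,0,0]},
])

```text
clock: 14.1
position: [0.4495, 0.1558, 0.0164]
ee_rot: [0.998, 0.063, 0.0, -0.001]
ft_force: [-1.1, 6.5, -1.1]
grip_width: 0.0
grasp_force: 2.9
```

```bash
python3 -c "
from h import *
st((-.084,.149,.0165))
t=imaging.camera('side');cv2.imwrite('pics/s4.png',cv2.resize(t[215:315,270:400],None,fx=6,fy=6,interpolation=2))"
```

```text
t 14.1 pos [0.4495 0.1558 0.0164] plate [-0.084   0.1503] yaw 7.26 zax [ 0.     0.002 -1.   ] F [-1.13  6.51 -1.12] g 0.0
to (-0.084, 0.149, 0.0165) [-0.      0.0013 -0.0001]
```

View pics/s4.png

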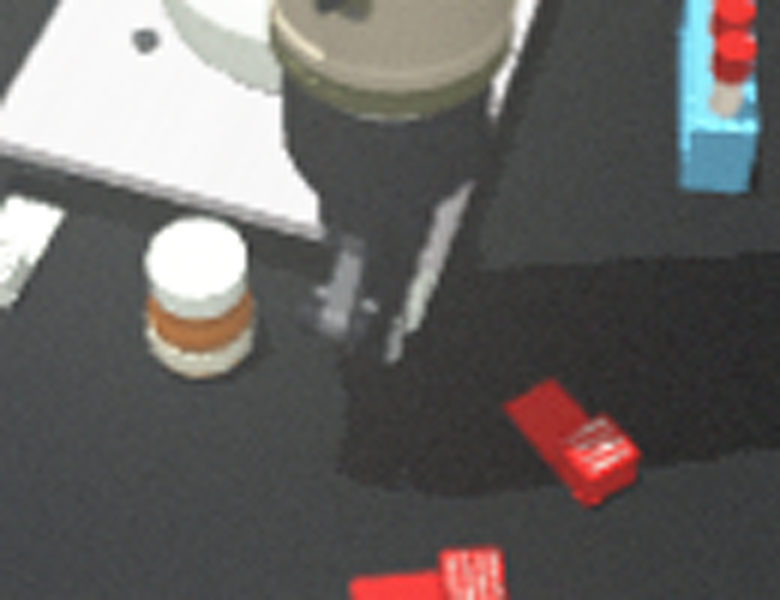

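The contact force rose to 6.5 N with the finger at plate y=0.150. That matches the heel against the foot (0.137 plus about 14 mm of finger). I'll back off, lift and press the corner.

jog_arm([
  {"gripper": 0,"offset": [0,-0.005,0],"rotation": [0,0,0]},
  {"gripper": 0,"offset": [0,-0.02,0],"rotation": [0,0,0]},
  {"gripper": 0,"offset": [0,0,-0.025],"rotation": [0,0,0]},
  {"gripper": 0,"offset": [0,0,-0.045],"rotation": [0,0,0]},
  {"gripper": 0,"offset": [0,0,-0.045],"rotation": [0,0,0]},
  {"gripper": 0,"offset": [0,0.031,0],"rotation": [0,0,0]},
  {"gripper": 0,"offset": [-0.002,0.031,0],"rotation": [0,0,0]},
  {"gripper": 0,"offset": [0,0,0.035],"rotation": [0,0,0]},
  {"gripper": 0,"offset": [0,0,0.03],"rotation": [0,0,0]},
  {"gripper": 0,"offset": [0,0,0.01],"rotation": [0,0,0]},
  {"gripper": 0,"offset": [0,0,0.004],"rotation": [0,0,0]},
  {"gripper": 0,"offset": [0,0,0],"rotation": [0,0,0]},
  {"gripper": 0,"offset": [0,0,0],"rotation": [0,0,0]},
])

```text
clock: 15.45
position: [0.4532, 0.1178, 0.0535]
ee_rot: [0.998, 0.063, 0.001, -0.0]
ft_force: [-0.1, -0.4, 0.6]
grip_width: 0.001
grasp_force: 0.0
```

```bash
python3 -c "
from h import *
st((-.086,.112,.049))"
```

```text
t 15.45 pos [0.4532 0.1178 0.0535] plate [-0.0851  0.1121] yaw 7.21 zax [ 0.002  0.    -1.   ] F [-0.07 -0.35  0.56] g 0.001
to (-0.086, 0.112, 0.049) [-0.001   0.0001  0.0045]
```

jog_arm([
  {"gripper": 0,"offset": [0,0,0.003],"rotation": [0,0,0]},
  {"gripper": 0,"offset": [0,0,0.0015],"rotation": [0,0,0]},
  {"gripper": 0,"offset": [0,0,0.0007],"rotation": [0,0,0]},
  {"gripper": 0,"offset": [0,0,0],"rotation": [0,0,0]},
  {"gripper": 0,"offset": [0,0,0],"rotation": [0,0,0]},
])

```text
clock: 15.95
position: [0.453, 0.1176, 0.0486]
ee_rot: [0.998, 0.063, 0.001, 0.0]
ft_force: [-6.8, -2.3, 18.1]
grip_width: -0.001
grasp_force: 9.1
```

jog_arm([
  {"gripper": 0,"offset": [0,0,0.0006],"rotation": [0,0,0]},
  {"gripper": 0,"offset": [0,0,0],"rotation": [0,0,0]},
  {"gripper": 0,"offset": [0,0,0],"rotation": [0,0,0]},
  {"gripper": 0,"offset": [0,0,0],"rotation": [0,0,0]},
])

```text
clock: 16.35
position: [0.4529, 0.1176, 0.0484]
ee_rot: [0.998, 0.063, 0.001, 0.001]
ft_force: [-10.2, -3.0, 26.1]
grip_width: -0.001
grasp_force: 13.3
```

The corner is firm: tip at 37.4 mm under 26 N. I'll retreat and verify.

jog_arm([
  {"gripper": 0,"offset": [0,0,-0.005],"rotation": [0,0,0]},
  {"gripper": 0,"offset": [0,0,-0.035],"rotation": [0,0,0]},
  {"gripper": 0,"offset": [0,0,-0.04],"rotation": [0,0,0]},
  {"gripper": 0,"offset": [0,0,-0.04],"rotation": [0,0,0]},
  {"gripper": 0,"offset": [0,0,-0.04],"rotation": [0,0,0]},
  {"gripper": 0,"offset": [0,0,-0.04],"rotation": [0,0,0]},
  {"gripper": 0,"offset": [0,0.03,0],"rotation": [0,0,0]},
  {"gripper": 0,"offset": [0,0.04,0],"rotation": [0,0,0]},
  {"gripper": 0,"offset": [0,0.04,0],"rotation": [0,0,0]},
  {"gripper": 0,"offset": [0,0.04,0],"rotation": [0,0,0]},
  {"gripper": 0,"offset": [0,0.04,0],"rotation": [0,0,0]},
  {"gripper": 0,"offset": [0,0.04,0],"rotation": [0,0,0]},
  {"gripper": 0,"offset": [0,0.04,0],"rotation": [0,0,0]},
  {"gripper": 0,"offset": [0,0.04,0],"rotation": [0,0,0]},
  {"gripper": 0,"offset": [0,0.04,0],"rotation": [0,0,0]},
  {"gripper": 0,"offset": [0,0.04,0],"rotation": [0,0,0]},
  {"gripper": 0,"offset": [0,0,0],"rotation": [0,0,0]},
  {"gripper": 0,"offset": [0,0,0],"rotation": [0,0,0]},
])

```text
clock: 18.15
position: [0.501, -0.2702, 0.2462]
ee_rot: [0.998, 0.062, -0.0, -0.0]
ft_force: [0.6, 0.9, 0.4]
grip_width: 0.001
grasp_force: 0.0
```

```bash
python3 -c "
from h import *
st()
t=imaging.camera('top');cv2.imwrite('pics/t5f.png',t);s=imaging.camera('side')
cv2.imwrite('pics/s5f.png',s)
A1=cv2.resize(t[140:260,230:390],None,fx=4.5,fy=4.5,interpolation=2)
cv2.imwrite('pics/t5.png',cv2.resize(t[140:260,230:390],None,fx=5,fy=5,interpolation=2))
cv2.imwrite('pics/s5.png',cv2.resize(s[165:295,230:410],None,fx=4.4,fy=4.4,interpolation=2))"
```

```text
t 18.15 pos [ 0.501  -0.2702  0.2462] plate [-0.0859 -0.2787] yaw 7.1 zax [-0.     0.001 -1.   ] F [0.59 0.91 0.39] g 0.001
```

View pics/t5.png

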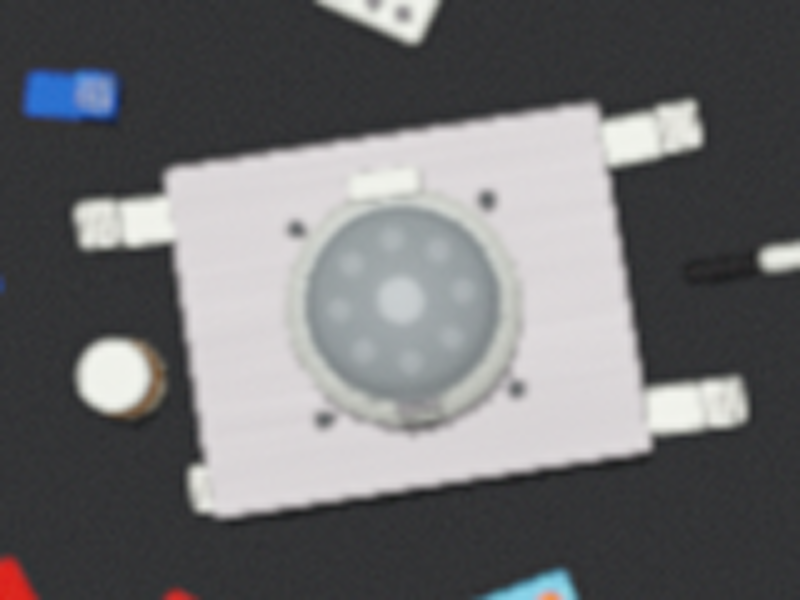

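View pics/s5.png

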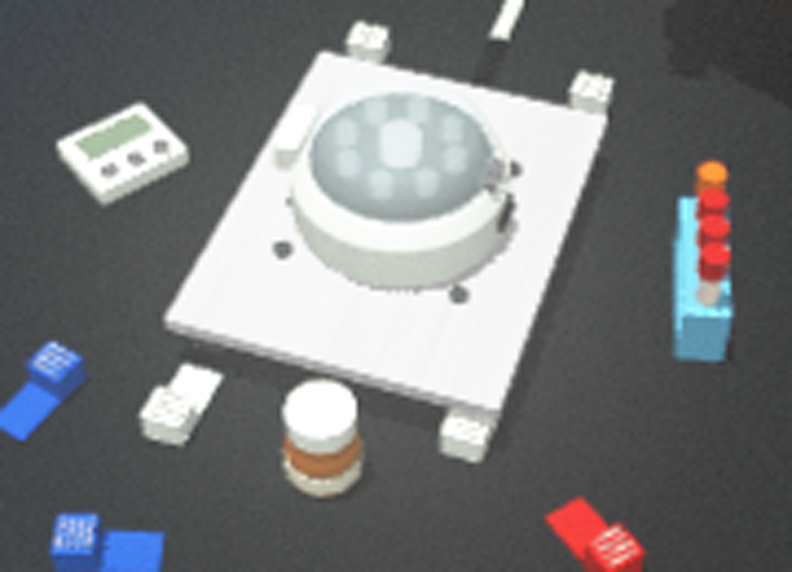

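The outer heel edge moved from crop x=121 to 190, about 39 mm, so the heel is at plate y≈0.126, which is home. It lies flat and straight, and the plate, other shims and bystanders are unchanged.

```bash
python3 -c "
from workcell import workorder
print(workorder.hand_in())"
```

```text
the job is handed in; nothing more can be done
None
```

The near-left corner was the one that rocked. I pushed its shim home under the foot, and the corner stayed firm at 26 N (above the suggested 5–10 N). The other shims, plate and bystanders look unmoved, and the job is handed in, though no verdict came back.

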